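# Build a tier on the kiln shelf

## Task

Build up a tier on the dark kiln shelf: stand the square prop on the square white tile and the round prop on the round red tile, set the terracotta bowl on the shelf midway between the two, then lay the long batt flat and centred across the tops of both props so that it bridges over the bowl, and stand the blue cup on the batt directly above the round prop. Everything ends upright and at rest, and the clay vase and the white jar are left standing where they are.

Things in the scene. Friction and masses are not known exactly. Their poses are not given: they have to be found in the camera images.
- kiln_shelf: Fixed dark grey kiln shelf lying on the table, a slab 140 (its x) by 260 (its y) by 15 mm thick. Origin at the centre of its underside, z up, so its top is at +15 mm. The two setting tiles lie on it on its y axis, one 65 mm to either side of the centre; which is on which side varies. The middle between the tiles is the shelf's centre.
- square_tile: Fixed white square setting tile on the kiln shelf, 50 x 50 x 5 mm, sides parallel to the shelf's. Origin at the centre of its underside, z up; its top is 5 mm above that, 20 mm above the table.
- round_tile: Fixed red round setting tile on the kiln shelf, 52 mm in diameter, 5 mm thick. Origin at the centre of its underside, z up; its top is 5 mm above that, 20 mm above the table.
- square_prop: Loose cream-coloured square kiln prop standing upright on the table, 30 x 30 mm and 60 mm high, about 0.11 kg. Origin at the centre of its underside, z up along its height, x and y square to its sides.
- round_prop: Loose brown round kiln prop standing upright on the table, 30 mm in diameter and 60 mm high, about 0.1 kg. Origin at the centre of its underside, z up along its height.
- bowl: Loose small open terracotta bowl with upright sides, standing on the table, 52 mm outside diameter, 40 mm high, wall 4 mm (the lowest 8 mm tapers in to a foot of 44 mm), about 0.11 kg. Origin at the centre of its underside, z up.
- cup: Loose blue open cup without a handle, standing upright on the table, 54 mm outside diameter, 66 mm high, wall 4 mm (the lowest 8 mm tapers in to a foot of 48 mm), about 0.17 kg. Origin at the centre of its underside, z up.
- batt: Loose pale pink flat ceramic batt lying on the table, 200 mm long (its x), 56 mm wide (its y), 16 mm thick, about 0.36 kg. Origin at the centre of its underside, z up.
- vase: Bystander: loose grey clay vase, 135 mm high, 86 mm across at its belly, standing on the table. Not to be disturbed. Origin at the centre of its underside, z up.
- jar: Bystander: loose white jar with a yellow cap, 50 mm in diameter, 60 mm high, standing beyond the kiln shelf. Not to be disturbed. Origin at the centre of its underside, z up.
Things that resemble listed ones, but are neither listed nor needed, are in the scene too. Leave any purple look-alike of the round_prop alone.

How it is judged:
At the end, for the whole second after the job is handed in: Props on their tiles within 13 mm; bowl on the shelf within 15 mm of its centre; batt on both props, within 15 mm of the shelf centre and 0.17 rad of the line of tiles; cup on the batt within 15 mm of the round prop's axis; all five upright within 0.1 rad, released, at rest (horizontal distance between square_prop and square_tile below 0.013 m and z of square_prop in the frame of square_tile between 0.001 and 0.01 m and horizontal distance between round_prop and round_tile below 0.013 m and z of round_prop in the frame of round_tile between 0.001 and 0.01 m and horizontal distance between each of bowl, batt and kiln_shelf below 0.015 m and z of bowl in the frame of kiln_shelf between 0.011 and 0.019 m and angle between the x axis of batt and the y axis of kiln_shelf, either way round below 0.17 rad and z of batt in the frame of kiln_shelf between 0.075 and 0.085 m and horizontal distance between cup and round_prop below 0.015 m and z of cup in the frame of batt between 0.012 and 0.021 m and angle between each of square_prop, round_prop, bowl, cup, batt's own z axis and vertical below 0.1 rad and linear speed of each of square_prop, round_prop, bowl, cup, batt below 0.02 m/s and angular speed of each of square_prop, round_prop, bowl, cup, batt below 0.2 rad/s); the robot touches nothing.
It fails at once if the vase is shifted by more than 15 mm or tipped (distance of vase from where it was at the start of the episode above 0.015 m or angle between vase's own z axis and vertical above 0.25 rad).
It fails at once if the jar is shifted by more than 15 mm or tipped (distance of jar from where it was at the start of the episode above 0.015 m or angle between jar's own z axis and vertical above 0.25 rad).
It also fails if it takes over 128 s, if anything falls off the work surface, if the arm or the gripper's body presses on something with over 40 N, if the wrist force passes 120 N, or if a joint passes its speed limit or range.

## Robot

A 6-joint arm with a two-finger parallel gripper is mounted at the origin on the work surface. World frame = base frame: x ahead of the robot, y to its left, z up, the work surface at z = 0. Lengths are in m, angles in rad, forces in N, time in s.
With the tool pointing down it reaches from about 0.4 to 0.925 m from the base axis. Payload 12.5 kg.
Tool frame: the origin (TCP) lies midway between the tips of the shut fingers; the grasp point (between the pads) lies 19 mm behind it; z points along the fingers, y is the line along which they close (so a half turn about z gives the same grasp; the last joint's range is limited). The gripper opens to 95 mm and grips with 3 to 60 N. Pads are 20 mm wide; open, the fingers measure 119 mm over their backs; the gripper's body (75 mm by 180 mm) begins 59 mm behind the grasp point.
Start: joints at [1.099, 0.491, 1.559, -0, 1.092, -0.106], TCP at [0.224, 0.584, 0.187] pointing down, gripper open.
Joint ranges: [-3.1, 3.1], [-0.84, 2.19], [0.05, 2.79], [-1.13, 4.28], [0.06, 2.93], [-2.69, 2.69]. Speed limits (rad/s): [2.22, 2.22, 2.79, 3.14, 3.14, 3.14].

## Interface

Orientations are given as [roll, pitch, yaw] about the fixed x, y, z axes, in that order (R = Rz(yaw) Ry(pitch) Rx(roll)).
In Python, from workcell import robot, cams gives the robot as it stands.
- The arm moves only by the tool servo_tool, never from a script. Its argument "series" is a list of rows, each a list of 7 numbers: the shift along the tool's x, y, z in cm, then the turn, a rotation vector about the tool's x, y, z in units of 10 degrees (1.0 is 10 degrees), then the opening, from -1 (shut) to 1 (fully open). A call has 1 to 8 rows; each row is the pose to reach, as a shift and turn from the pose commanded when the call began, along the tool's axes at that moment; what a row does not reach only later rows make up. A row lasts 1/8 s, in which the tool goes at most 62.5 mm and 10.7 degrees, less where a joint would pass 70% of its speed; a pose out of reach is approached as far as the arm can. A call with a gripper value outside its range is refused whole. The fingers move at their own pace and stop on an object; the grip force is fixed at half the most. Time passes only in rows, so rows that repeat a pose let the fingers close. It gives the time, the measured TCP pose, the force, the opening and the grip force at its end, in the units of the state.
- robot.sense(): the state, without advancing time (a new reading comes with each control period).
- cams.get_image(name): name is "scene" or "top"; returns the picture (480x640x3 uint8, red, green, blue); there is no depth.
- cams.camera_params(name): a dict with "fx", "fy", "cx", "cy" (pixels), "D" ([k1, k2, p1, p2, k3] as OpenCV has them; the pictures are not rectified), "position" and "attitude" of the camera in the world. Camera axes: x right, y down, z forward; pixel columns grow to the right and rows downward; lengths in m; the calibration is good to about 2 mm. A picture is of the moment at which its call begins. camera_params takes no time and is no camera call.
- robot.job_done(): hands the job in; it is judged then, once.
The state is a dict: "t": time; "joints": joint angles; "joint_velocities": joint speeds; "effort": joint torques, N m; "eef_pos": TCP position; "orientation": TCP orientation; "ft_force": force on the tool from outside, world axes, zero at the start; "ft_torque": the same for the moment, N m; "gripper_width": finger opening in m; "grasp_force": force on a finger pad.
Only numpy, scipy, OpenCV 4.12 (cv2) and the standard library are available. Lean on these libraries where they do the work, as an engineer would, in place of code of your own. Each camera call takes 0.05 s, during which the arm holds its last target. There are 200 camera calls.

## Working session

There is one attempt and no reset: what is moved stays moved. The work goes in short steps, Python scripts to look and compute and a tool call to move; the robot and the scene stay as the last step left them, time stands still between calls to the robot, and variables do not carry over. Pictures are saved under pics/ and viewed, at most 14 in all, crops included, and the job is handed in when it is done.

Besides the shell and the picture viewer there is one more tool, called by a JSON object that holds its "api" and its "payload", one argument or row to a line. servo_tool: Moves the arm, as the interface text tells. Its arguments: {"type":"object","properties":{"series":{"type":"array","items":{"type":"array","items":{"type":"number"}}}},"required":["series"]}

```bash
ls; mkdir -p pics
python3 - <<'E'
from workcell import robot,cams
import cv2
for n in("scene","top"):
    cv2.imwrite(f"pics/{n}0.png",cams.get_image(n)[:,:,::-1]); print(cams.camera_params(n))
s=robot.sense(); print(s)
E
```

```text
pics
{'fx': 452.7400685092212, 'fy': 452.7400685092212, 'cx': 324.26214152061993, 'cy': 238.35428752482122, 'D': array([-0.01990093,  0.        ,  0.        ,  0.        ,  0.        ]), 'position': array([1.29048565, 0.27282612, 0.56598296]), 'attitude': array([-2.1608733 ,  0.00518074,  1.91364157])}
{'fx': 512.2863594333681, 'fy': 512.2863594333681, 'cx': 322.37949207549434, 'cy': 238.36499740907303, 'D': array([-0.12365731,  0.        ,  0.        ,  0.        ,  0.        ]), 'position': array([0.3856687 , 0.01629456, 1.08080948]), 'attitude': array([-2.96928525, -0.01077042, -1.56669474])}
{'t': 0.1, 'joints': array([ 1.09939421e+00,  4.91494616e-01,  1.55936235e+00, -1.21430159e-05,
        1.09169568e+00, -1.05570964e-01]), 'joint_velocities': array([-5.84809749e-04, -3.20918080e-03, -1.03373575e-03, -3.49620249e-07,
        1.48082452e-03, -1.18184683e-03]), 'effort': array([ 3.24357039e-03, -6.13626623e+01, -2.58611584e+01,  6.94211153e-02,
        4.69507137e-02, -6.18643730e-05]), 'eef_pos': array([0.2234395 , 0.58345146, 0.1865321 ]), 'orientation': array([-3.14063687e+00, -9.04483336e-05,  2.77576706e+00]), 'ft_force': array([ 0.56698846, -0.15454211, -0.49753159]), 'ft_torque': array([ 0.0061625 , -0.01272393, -0.04697475]), 'grasp_force': 0.0, 'gripper_width': 0.09515448483163402}
```

View pics/scene0.png

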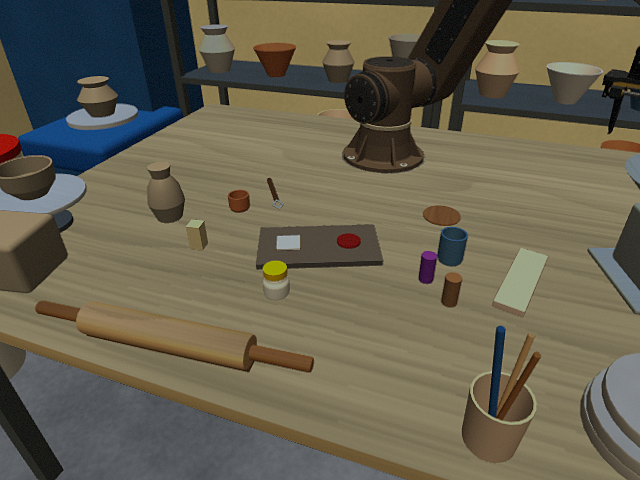

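View pics/top0.png

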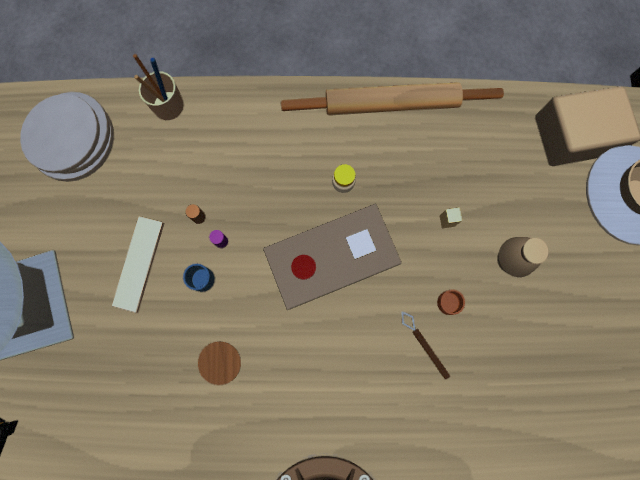

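The scene view shows the square prop (197,235), bowl (238,201), cup (452,246), batt (521,281), shelf (318,245) with the white tile (288,242) and red tile (348,241), vase (166,193) and jar (275,280). In the top view the same things are at prop (453,215), bowl (451,302), cup (199,278), batt (138,265), red tile (303,267), white tile (361,244), vase (523,256) and jar (344,176).

The round prop has two candidates: brown at top (193,212) / scene (451,290), and purple at top (217,238) / scene (428,267). The text says brown, so I take the first. I'll fit the models to both views and check that in a crop.

```bash
cat > h.py <<'E'
import numpy as np,cv2
from scipy.spatial.transform import Rotation as R
from scipy.optimize import minimize
from workcell import robot,cams
P={n:cams.camera_params(n) for n in("scene","top")}
def proj(n,X):
    p=P[n];M=R.from_euler('xyz',p['attitude']).as_matrix().T
    K=np.array([[p['fx'],0,p['cx']],[0,p['fy'],p['cy']],[0,0,1]])
    return cv2.projectPoints(np.asarray(X,float).reshape(-1,3),cv2.Rodrigues(M)[0],-M@p['position'],K,np.array(p['D']))[0][:,0]
def ray(n,uv):
    p=P[n];K=np.array([[p['fx'],0,p['cx']],[0,p['fy'],p['cy']],[0,0,1]])
    q=cv2.undistortPoints(np.array([[uv]],float),K,np.array(p['D']))[0,0]
    return p['position'],R.from_euler('xyz',p['attitude']).apply([q[0],q[1],1])
def onz(n,uv,z):
    c,d=ray(n,uv);return c+d*(z-c[2])/d[2]
def tri(a,b):  # top px, scene px
    A=[];B=[]
    for n,uv in(("top",a),("scene",b)):
        c,d=ray(n,uv);d=d/np.linalg.norm(d);Q=np.eye(3)-np.outer(d,d);A.append(Q);B.append(Q@c)
    return np.linalg.lstsq(np.vstack(A),np.hstack(B),rcond=None)[0]
def box(x,y,z):return np.array([[i*x/2,j*y/2,k*z]for i in(-1,1)for j in(-1,1)for k in(0,1)])
def cyl(*rz):
    t=np.linspace(0,2*np.pi,48,endpoint=False)
    return np.vstack([np.c_[r*np.cos(t),r*np.sin(t),0*t+z] for r,z in rz])
MOD=dict(square_prop=box(.03,.03,.06),round_prop=cyl((.015,0),(.015,.06)),bowl=cyl((.022,0),(.026,.008),(.026,.04)),
 cup=cyl((.024,0),(.027,.008),(.027,.066)),batt=box(.2,.056,.016),shelf=box(.14,.26,.015),square_tile=box(.05,.05,.005),round_tile=cyl((.026,0),(.026,.005)),jar=cyl((.025,0),(.025,.06)))
def place(m,q):return R.from_euler('z',q[3]).apply(MOD[m])+q[:3]
def hull(n,m,q):return cv2.convexHull(proj(n,place(m,q)).astype(np.float32))
def sil(n,m,q,S=4):
    I=np.zeros((480*S,640*S),np.uint8)
    cv2.fillConvexPoly(I,np.int32(np.round((hull(n,m,q)+.5)*S-.5)),1);return I
def grab(n,img,m,q):
    s=cv2.resize(sil(n,m,q),(640,480),interpolation=cv2.INTER_AREA)
    M=np.full((480,640),0,np.uint8)
    k=lambda r:np.ones((2*r+1,2*r+1),np.uint8)
    M[cv2.dilate(s,k(9))>0]=2;M[cv2.dilate(s,k(3))>0]=3;M[cv2.erode(s,k(3))>0]=1
    M=cv2.grabCut(cv2.bilateralFilter(img,5,20,3),M,None,np.zeros((1,65)),np.zeros((1,65)),4,cv2.GC_INIT_WITH_MASK)[0]
    return np.uint8(M&1)
def fit(m,masks,q0,fz=True):
    def f(v):
        q=np.array(q0,float);q[:2]+=v[:2]/1e3;q[2]+=(v[2]/1e3 if fz else 0);q[3]+=v[3]/50
        e=0
        for n,M in masks.items():
            s=cv2.resize(sil(n,m,q).astype(np.float32),(640,480),interpolation=cv2.INTER_AREA)
            e+=np.abs(s-M).sum()/np.sqrt(M.sum()+1)
        return e
    r=minimize(f,[0,0,0,0],method='Nelder-Mead',options=dict(initial_simplex=np.array([[0,0,0,0],[6,0,0,0],[0,6,0,0],[0,0,6 ,0],[0,0,0,6]],float),maxfev=400))
    v=r.x;q=np.array(q0,float);q[:2]+=v[:2]/1e3;q[2]+=v[2]/1e3*fz;q[3]+=v[3]/50
    return q,r.fun
E
cat > loc.py <<'E'
from h import *
im={n:cv2.imread(f"pics/{n}0.png") for n in P}
print("red tile tri",tri((303.5,267),(348,241)),"white",tri((361,244),(288,242)))
for n,uv,z in(("jar",(344,175),.06),("vase",(535,251),.135)):print(n,onz("top",uv,z))
a=onz("top",(303.5,267),.02);b=onz("top",(361,244),.02);d=b-a;yaw=np.arctan2(d[1],d[0])-np.pi/2
c=(a+b)/2;print("tiles",a,b,np.linalg.norm(d),yaw)
e1=onz("top",(150,220),.016);e2=onz("top",(125,310),.016)
b0=(onz("top",(149.5,219),.016)+onz("top",(125.5,309),.016))/2
Q={}
init=dict(square_prop=[*onz("top",(454,215),.06)[:2],0,.1],round_prop=[*onz("top",(193,211),.06)[:2],0,0],bowl=[*onz("top",(451,302),.04)[:2],0,0],
 cup=[*onz("top",(198,277),.066)[:2],0,0],batt=[*b0[:2],0,np.arctan2(*(e2-e1)[1::-1])],shelf=[c[0],c[1],0,yaw],square_tile=[b[0],b[1],.015,yaw],round_tile=[a[0],a[1],.015,yaw])
V=[]
for m,q0 in init.items():
    q=q0
    for it in range(2):
        ms={n:grab(n,im[n],m,q) for n in P}
        if m=="shelf":ms.pop("scene")
        q,e=fit(m,ms,q,fz=m!="shelf")
    print(m,np.round(q0,3),np.round(q,4),round(e,2));Q[m]=q.tolist()
    t=[]
    for n in P:
        h=hull(n,m,q);cx,cy=h.mean(0)[0];r=50 if m in("batt",) else (75 if m=="shelf" else 27)
        x0,y0=int(cx-r),int(cy-r);s=190/(2*r)
        w=cv2.warpAffine(im[n],np.float32([[s,0,-x0*s],[0,s,-y0*s]]),(190,190),flags=cv2.INTER_CUBIC)
        cv2.polylines(w,[np.int32(((h-[x0,y0]+.5)*s-.5))],True,(0,255,0),1);t.append(w)
    V.append(np.hstack(t))
import json;json.dump(Q,open("q.json","w"))
cv2.imwrite("pics/fit0.png",np.vstack([np.hstack(V[i:i+2]) for i in(0,2,4)]))
E
python3 loc.py
```

```text
red tile tri [0.50999606 0.04528125 0.01537654] white [ 0.55895726 -0.07507073  0.01735602]
jar [ 0.69695425 -0.03823938  0.06      ]
vase [ 0.5281662 -0.401028   0.135    ]
tiles [0.50959085 0.0446875  0.02      ] [ 0.55880757 -0.07557607  0.02      ] 0.12994464384837887 -2.753145824286932
square_prop [ 0.614 -0.265  0.     0.1  ] [ 0.6142 -0.2649 -0.001   0.2136] 3.0
round_prop [0.619 0.272 0.    0.   ] [ 6.198e-01  2.743e-01 -4.000e-04  9.380e-02] 3.46
bowl [ 0.436 -0.258  0.     0.   ] [ 4.372e-01 -2.601e-01 -4.000e-04  1.276e-01] 2.27
cup [0.483 0.254 0.    0.   ] [ 0.484   0.2595 -0.0008  0.0311] 5.52
batt [0.515 0.397 0.    2.923] [ 5.1580e-01  4.0070e-01 -1.5000e-03  2.9062e+00] 4.36
shelf [ 0.534 -0.015  0.    -2.753] [ 0.5349 -0.0147  0.     -2.7506] 1.06
square_tile [ 0.559 -0.076  0.015 -2.753] [ 0.5596 -0.0748  0.0152 -2.7559] 2.4
round_tile [ 0.51   0.045  0.015 -2.753] [ 0.5102  0.0459  0.0145 -2.7134] 2.0
```

View pics/fit0.png

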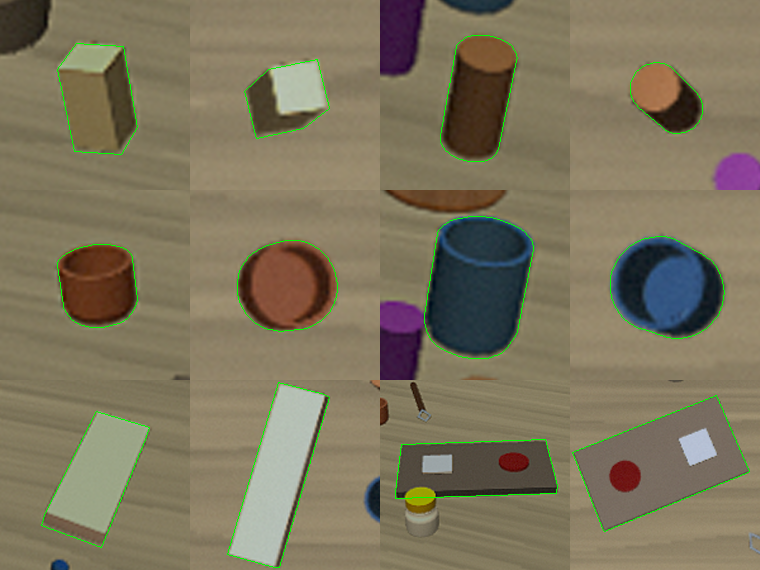

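The fits sit tightly on both views. Every measured base height is within 1.5 mm of what it must be (table 0, tiles 15 mm), and the tiles are 130 mm apart. The crop shows the brown cylinder outlined and the purple one left out, so brown it is. Next is a helper that turns world targets into tool rows.

```bash
cat > go.py <<'E'
import sys,numpy as np
from scipy.spatial.transform import Rotation as R
from workcell import robot
# args: x,y,z,a  (a = world angle of tool y; mod pi) -> row in tool axes from present pose
s=robot.sense();p=s['eef_pos'];Q=R.from_euler('xyz',s['orientation'])
print("t %.2f pos %s w %.4f"%(s['t'],np.round(p,4),s['gripper_width']),"f",np.round(s['ft_force'],1))
for a in sys.argv[1:]:
    x,y,z,an=map(float,a.split(','))
    T=R.from_euler('xyz',[np.pi,0,an+np.pi/2])
    print(a,np.round(np.r_[Q.inv().apply(np.array([x,y,z])-p)*100,np.degrees((Q.inv()*T).as_rotvec())/10],2), "j6~%.2f"%(np.arctan2(y,x)-an))
E
python3 go.py 0.620,0.274,0.187,0 0.620,0.274,0.022,0; python3 -c "
from h import *;print(onz('top',(217,237),.06))"
```

```text
t 0.10 pos [0.2234 0.5835 0.1865] w 0.0952 f [ 0.6 -0.2 -0.5]
0.620,0.274,0.187,0 [-4.810e+01 -1.471e+01 -4.000e-02 -1.000e-02  0.000e+00  6.900e+00] j6~0.42
0.620,0.274,0.022,0 [-4.810e+01 -1.470e+01  1.646e+01 -1.000e-02  0.000e+00  6.900e+00] j6~0.42
[0.5649113  0.21995187 0.06      ]
```

{"api": "servo_tool", "payload": {
  "series": [
    [-48.1, -14.7, 0, 0, 0, 6.9, 1],
    [-48.1, -14.7, 0, 0, 0, 6.9, 1],
    [-48.1, -14.7, 0, 0, 0, 6.9, 1],
    [-48.1, -14.7, 0, 0, 0, 6.9, 1],
    [-48.1, -14.7, 0, 0, 0, 6.9, 1],
    [-48.1, -14.7, 0, 0, 0, 6.9, 1],
    [-48.1, -14.7, 0, 0, 0, 6.9, 1],
    [-48.1, -14.7, 0, 0, 0, 6.9, 1]
  ]
}}

```text
t: 1.1
eef_pos: [0.6191, 0.2746, 0.1867]
orientation: [-3.141, 0.0, 1.57]
ft_force: [-0.1, 0.5, 0.1]
gripper_width: 0.095
grasp_force: 0.0
```

```bash
python3 go.py 0.620,0.274,0.187,0 0.620,0.274,0.022,0
```

```text
t 1.10 pos [0.6191 0.2746 0.1867] w 0.0950 f [-0.1  0.5  0.1]
0.620,0.274,0.187,0 [-0.06  0.09 -0.03 -0.    0.   -0.  ] j6~0.42
0.620,0.274,0.022,0 [-0.06  0.09 16.47 -0.    0.   -0.  ] j6~0.42
```

{"api": "servo_tool", "payload": {
  "series": [
    [0, 0.1, 5, 0, 0, 0, 1],
    [0, 0.1, 9, 0, 0, 0, 1],
    [0, 0.1, 12, 0, 0, 0, 1],
    [0, 0.1, 15, 0, 0, 0, 1],
    [0, 0.1, 16.5, 0, 0, 0, 1],
    [0, 0.1, 16.5, 0, 0, 0, 1],
    [0, 0.1, 16.5, 0, 0, 0, -1],
    [0, 0.1, 16.5, 0, 0, 0, -1]
  ]
}}

```text
t: 2.1
eef_pos: [0.6193, 0.2764, 0.0233]
orientation: [3.14, -0.001, 1.572]
ft_force: [-0.1, 0.3, 0.0]
gripper_width: 0.0801
grasp_force: 0.0
```

{"api": "servo_tool", "payload": {
  "series": [
    [0, 0, 0, 0, 0, 0, -1],
    [0, 0, 0, 0, 0, 0, -1],
    [0, 0, 0, 0, 0, 0, -1],
    [0, 0, 0, 0, 0, 0, -1]
  ]
}}

```text
t: 2.6
eef_pos: [0.6188, 0.2762, 0.022]
orientation: [3.142, -0.0, 1.571]
ft_force: [0.5, -0.1, 1.4]
gripper_width: 0.0405
grasp_force: 0.0
```

```bash
python3 go.py 0.620,0.274,0.15,0 0.5102,0.0459,0.15,0 0.5102,0.0459,0.044,0
```

```text
t 2.60 pos [0.6188 0.2762 0.022 ] w 0.0405 f [ 0.5 -0.1  1.4]
0.620,0.274,0.15,0 [ -0.21   0.12 -12.8    0.    -0.     0.  ] j6~0.42
0.5102,0.0459,0.15,0 [-23.02 -10.88 -12.8    0.    -0.     0.  ] j6~0.09
0.5102,0.0459,0.044,0 [-23.02 -10.88  -2.2    0.    -0.     0.  ] j6~0.09
```

{"api": "servo_tool", "payload": {
  "series": [
    [0, 0, 0, 0, 0, 0, -1],
    [0, 0, 0, 0, 0, 0, -1],
    [0, 0, 0, 0, 0, 0, -1],
    [0, 0, -2, 0, 0, 0, -1],
    [0, 0, -5, 0, 0, 0, -1],
    [0, 0, -9, 0, 0, 0, -1],
    [0, 0, -12, 0, 0, 0, -1],
    [0, 0, -12, 0, 0, 0, -1]
  ]
}}

```text
t: 3.6
eef_pos: [0.6199, 0.2766, 0.1457]
orientation: [3.136, -0.002, 1.572]
ft_force: [-0.2, -0.1, -0.4]
gripper_width: 0.0292
grasp_force: 30.0
```

```bash
python3 go.py 0.5102,0.0479,0.144,0
```

```text
t 3.60 pos [0.6199 0.2766 0.1457] w 0.0292 f [-0.2 -0.1 -0.4]
0.5102,0.0479,0.144,0 [-2.286e+01 -1.098e+01  7.000e-02  3.000e-02 -1.000e-02  0.000e+00] j6~0.09
```

{"api": "servo_tool", "payload": {
  "series": [
    [-6, -3, 0, 0, 0, 0, -1],
    [-12, -6, 0, 0, 0, 0, -1],
    [-17, -8.2, 0, 0, 0, 0, -1],
    [-21, -10, 0, 0, 0, 0, -1],
    [-22.9, -11, 0, 0, 0, 0, -1],
    [-22.9, -11, 0, 0, 0, 0, -1],
    [-22.9, -11, 0, 0, 0, 0, -1]
  ]
}}

```text
t: 4.47
eef_pos: [0.5095, 0.0478, 0.1419]
orientation: [3.141, -0.0, 1.572]
ft_force: [0.4, -0.7, -0.2]
gripper_width: 0.0293
grasp_force: 30.0
```

```bash
python3 go.py 0.5102,0.0479,0.044,0; python3 go.py | cut -c1-60
```

```text
t 4.47 pos [0.5095 0.0478 0.1419] w 0.0293 f [ 0.4 -0.7 -0.2]
0.5102,0.0479,0.044,0 [ 0.    0.07  9.79  0.   -0.    0.01] j6~0.09
t 4.47 pos [0.5095 0.0478 0.1419] w 0.0293 f [ 0.4 -0.7 -0.2
```

{"api": "servo_tool", "payload": {
  "series": [
    [0, 0.1, 4, 0, 0, 0, -1],
    [0, 0.1, 7, 0, 0, 0, -1],
    [0, 0.1, 9, 0, 0, 0, -1],
    [0, 0.1, 9.7, 0, 0, 0, -1],
    [0, 0.1, 9.8, 0, 0, 0, -1],
    [0, 0.1, 9.8, 0, 0, 0, -1],
    [0, 0.1, 9.8, 0, 0, 0, -1]
  ]
}}

```text
t: 5.35
eef_pos: [0.5104, 0.0472, 0.0447]
orientation: [3.14, -0.0, 1.572]
ft_force: [0.1, 0.5, -0.1]
gripper_width: 0.0289
grasp_force: 30.0
```

```bash
python3 go.py 0.5102,0.0479,0.042,0
```

```text
t 5.35 pos [0.5104 0.0472 0.0447] w 0.0289 f [ 0.1  0.5 -0.1]
0.5102,0.0479,0.042,0 [ 0.07 -0.02  0.27  0.01 -0.    0.  ] j6~0.09
```

{"api": "servo_tool", "payload": {
  "series": [
    [0, 0, 0.2, 0, 0, 0, -1],
    [0, 0, 0.3, 0, 0, 0, -1],
    [0, 0, 0.3, 0, 0, 0, -1],
    [0, 0, 0.3, 0, 0, 0, 0.4],
    [0, 0, 0.3, 0, 0, 0, 0.4],
    [0, 0, 0.3, 0, 0, 0, 0.4],
    [0, 0, 0.3, 0, 0, 0, 0.4]
  ]
}}

```text
t: 6.22
eef_pos: [0.5099, 0.0471, 0.0409]
orientation: [-3.141, -0.0, 1.572]
ft_force: [0.4, 0.1, 1.0]
gripper_width: 0.0634
grasp_force: 0.0
```

{"api": "servo_tool", "payload": {
  "series": [
    [0, 0, -2, 0, 0, 0, 0.4],
    [0, 0, -6, 0, 0, 0, 0.4],
    [0, 0, -11, 0, 0, 0, 0.4],
    [0, 0, -15, 0, 0, 0, 1],
    [0, 0, -15, 0, 0, 0, 1]
  ]
}}

```text
t: 6.85
eef_pos: [0.5111, 0.0471, 0.1936]
orientation: [3.136, 0.0, 1.572]
ft_force: [-0.5, 0.4, -0.4]
gripper_width: 0.0811
grasp_force: 0.0
```

```bash
python3 go.py 0.614,-0.265,0.19,0.214
```

```text
t 6.85 pos [0.5111 0.0471 0.1936] w 0.0811 f [-0.5  0.4 -0.4]
0.614,-0.265,0.19,0.214 [-3.122e+01  1.027e+01  4.200e-01  3.000e-02  0.000e+00 -1.220e+00] j6~-0.62
```

{"api": "servo_tool", "payload": {
  "series": [
    [-6, 2, 0.4, 0, 0, -0.4, 1],
    [-12, 4, 0.4, 0, 0, -0.8, 1],
    [-18, 6, 0.4, 0, 0, -1.2, 1],
    [-24, 8, 0.4, 0, 0, -1.2, 1],
    [-29, 9.5, 0.4, 0, 0, -1.2, 1],
    [-31.2, 10.3, 0.4, 0, 0, -1.2, 1],
    [-31.2, 10.3, 0.4, 0, 0, -1.2, 1],
    [-31.2, 10.3, 0.4, 0, 0, -1.2, 1]
  ]
}}

```text
t: 7.85
eef_pos: [0.6127, -0.2639, 0.1861]
orientation: [-3.14, -0.001, 1.781]
ft_force: [0.4, -0.2, 0.3]
gripper_width: 0.095
grasp_force: 0.0
```

```bash
python3 - <<'E'
from h import *
cv2.imwrite("pics/top1.png",cams.get_image("top")[:,:,::-1]);cv2.imwrite("pics/scene1.png",cams.get_image("scene")[:,:,::-1])
import json;Q=json.load(open("q.json"));T=[]
for n in P:
    im=cv2.imread(f"pics/{n}1.png");q=[.51,.046,.02,0]
    for _ in range(2):q,e=fit("round_prop",{n:grab(n,im,"round_prop",q)},q,fz=False)
    print(n,np.round(q,4),round(e,2))
E
python3 go.py 0.614,-0.265,0.022,0.214
```

```text
scene [0.5173 0.0485 0.02   0.1189] 6.64
top [0.5203 0.0371 0.02   0.0198] 9.74
t 7.95 pos [ 0.613  -0.2636  0.1868] w 0.0953 f [-0.  -0.5  0. ]
0.614,-0.265,0.022,0.214 [-0.16  0.07 16.48 -0.   -0.   -0.02] j6~-0.62
```

{"api": "servo_tool", "payload": {
  "series": [
    [-0.1, 0.1, 5, 0, 0, 0, 1],
    [-0.1, 0.1, 9, 0, 0, 0, 1],
    [-0.1, 0.1, 12, 0, 0, 0, 1],
    [-0.1, 0.1, 15, 0, 0, 0, 1],
    [-0.1, 0.1, 16.5, 0, 0, 0, 1],
    [-0.1, 0.1, 16.5, 0, 0, 0, 1],
    [-0.1, 0.1, 16.5, 0, 0, 0, -1],
    [-0.1, 0.1, 16.5, 0, 0, 0, -1]
  ]
}}

```text
t: 8.95
eef_pos: [0.6149, -0.2658, 0.0232]
orientation: [3.14, 0.001, 1.781]
ft_force: [0.2, -1.0, -0.4]
gripper_width: 0.0802
grasp_force: 0.0
```

{"api": "servo_tool", "payload": {
  "series": [
    [0, 0, 0, 0, 0, 0, -1],
    [0, 0, 0, 0, 0, 0, -1],
    [0, 0, 0, 0, 0, 0, -1],
    [0, 0, 0, 0, 0, 0, -1],
    [0, 0, 0, 0, 0, 0, -1],
    [0, 0, 0, 0, 0, 0, -1],
    [0, 0, 0, 0, 0, 0, -1]
  ]
}}

```text
t: 9.82
eef_pos: [0.6144, -0.2656, 0.022]
orientation: [3.142, -0.0, 1.781]
ft_force: [0.3, -0.4, -0.6]
gripper_width: 0.0304
grasp_force: 29.4
```

```bash
python3 go.py 0.614,-0.265,0.14,0.214;python3 - <<'E'
import cv2,numpy as np
a=cv2.imread("pics/top1.png")[190:320,250:410];b=cv2.imread("pics/scene1.png")[160:300,230:400]
cv2.imwrite("pics/chk1.png",np.hstack([cv2.resize(x,(400,400*x.shape[0]//x.shape[1]//2*2+0),interpolation=2)[:324] for x in(a,b)]))
E
```

```text
t 9.82 pos [ 0.6144 -0.2656  0.022 ] w 0.0304 f [ 0.3 -0.4 -0.6]
0.614,-0.265,0.14,0.214 [  0.07  -0.03 -11.8    0.    -0.    -0.02] j6~-0.62
```

View pics/chk1.png

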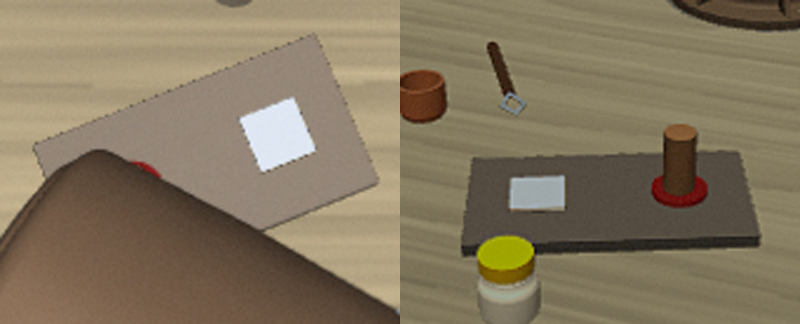

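Crop: the round prop stands upright in the middle of the red tile (crop 680,160), and the arm hides it in the top view. Now I'll lift the square prop and carry it over.

{"api": "servo_tool", "payload": {
  "series": [
    [0, 0, -2, 0, 0, 0, -1],
    [0, 0, -6, 0, 0, 0, -1],
    [0, 0, -10, 0, 0, 0, -1],
    [0, 0, -12, 0, 0, 0, -1],
    [0, 0, -12, 0, 0, 0, -1]
  ]
}}

```text
t: 10.45
eef_pos: [0.615, -0.2659, 0.1447]
orientation: [3.139, 0.003, 1.781]
ft_force: [0.8, -0.5, -2.2]
gripper_width: 0.0301
grasp_force: 29.4
```

```bash
python3 go.py 0.5596,-0.0753,0.142,0.214
```

```text
t 10.45 pos [ 0.615  -0.2659  0.1447] w 0.0301 f [ 0.8 -0.5 -2.2]
0.5596,-0.0753,0.142,0.214 [ 1.98e+01 -1.44e+00  2.20e-01  2.00e-02  1.00e-02 -2.00e-02] j6~-0.35
```

{"api": "servo_tool", "payload": {
  "series": [
    [5, -0.4, 0, 0, 0, 0, -1],
    [10, -0.7, 0, 0, 0, 0, -1],
    [15, -1, 0, 0, 0, 0, -1],
    [18.5, -1.3, 0, 0, 0, 0, -1],
    [19.8, -1.4, 0, 0, 0, 0, -1],
    [19.8, -1.4, 0, 0, 0, 0, -1],
    [19.8, -1.4, 0, 0, 0, 0, -1]
  ]
}}

```text
t: 11.32
eef_pos: [0.5597, -0.0758, 0.1418]
orientation: [-3.142, 0.0, 1.78]
ft_force: [0.0, -1.5, -0.5]
gripper_width: 0.0301
grasp_force: 29.4
```

```bash
python3 go.py 0.5596,-0.0753,0.045,0.214
```

```text
t 11.32 pos [ 0.5597 -0.0758  0.1418] w 0.0301 f [ 0.  -1.5 -0.5]
0.5596,-0.0753,0.045,0.214 [ 0.06 -0.    9.68 -0.    0.   -0.03] j6~-0.35
```

{"api": "servo_tool", "payload": {
  "series": [
    [0, 0, 4, 0, 0, 0, -1],
    [0, 0, 7, 0, 0, 0, -1],
    [0, 0, 9, 0, 0, 0, -1],
    [0, 0, 9.7, 0, 0, 0, -1],
    [0, 0, 9.7, 0, 0, 0, -1],
    [0, 0, 9.9, 0, 0, 0, -1],
    [0, 0, 10, 0, 0, 0, -1],
    [0, 0, 10, 0, 0, 0, -1]
  ]
}}

```text
t: 12.32
eef_pos: [0.5595, -0.0749, 0.0424]
orientation: [3.141, 0.0, 1.781]
ft_force: [0.1, 0.4, -1.4]
gripper_width: 0.0302
grasp_force: 29.4
```

{"api": "servo_tool", "payload": {
  "series": [
    [0, 0, 0, 0, 0, 0, 0.4],
    [0, 0, 0, 0, 0, 0, 0.4],
    [0, 0, 0, 0, 0, 0, 0.4],
    [0, 0, 0, 0, 0, 0, 0.4],
    [0, 0, -3, 0, 0, 0, 0.4],
    [0, 0, -7, 0, 0, 0, 0.4],
    [0, 0, -12, 0, 0, 0, 0.4],
    [0, 0, -14, 0, 0, 0, 1]
  ]
}}

```text
t: 13.32
eef_pos: [0.5601, -0.075, 0.1848]
orientation: [3.138, 0.002, 1.781]
ft_force: [-0.2, 0.3, -1.4]
gripper_width: 0.0723
grasp_force: 0.0
```

```bash
python3 go.py 0.437,-0.260,0.16,0.391
```

```text
t 13.32 pos [ 0.5601 -0.075   0.1848] w 0.0723 f [-0.2  0.3 -1.4]
0.437,-0.260,0.16,0.391 [-1.552e+01 -1.591e+01  2.460e+00  2.000e-02  1.000e-02 -1.040e+00] j6~-0.93
```

{"api": "servo_tool", "payload": {
  "series": [
    [-4, -4, 0, 0, 0, -0.4, 1],
    [-8, -8, 1, 0, 0, -0.8, 1],
    [-12, -12, 2, 0, 0, -1, 1],
    [-14.5, -15, 2.5, 0, 0, -1, 1],
    [-15.5, -15.9, 2.5, 0, 0, -1, 1],
    [-15.5, -15.9, 2.5, 0, 0, -1, 1],
    [-15.5, -15.9, 2.5, 0, 0, -1, 1]
  ]
}}

```text
t: 14.2
eef_pos: [0.437, -0.2588, 0.1572]
orientation: [3.141, 0.0, 1.956]
ft_force: [-0.3, -0.3, -0.4]
gripper_width: 0.0951
grasp_force: 0.0
```

```bash
python3 go.py 0.437,-0.260,0.012,0.391
```

```text
t 14.20 pos [ 0.437  -0.2588  0.1572] w 0.0951 f [-0.3 -0.3 -0.4]
0.437,-0.260,0.012,0.391 [-0.11 -0.04 14.52  0.    0.   -0.03] j6~-0.93
```

{"api": "servo_tool", "payload": {
  "series": [
    [-0.1, 0, 4, 0, 0, 0, 1],
    [-0.1, 0, 8, 0, 0, 0, 1],
    [-0.1, 0, 11, 0, 0, 0, 1],
    [-0.1, 0, 13.5, 0, 0, 0, 1],
    [-0.1, 0, 14.5, 0, 0, 0, 1],
    [-0.1, 0, 14.5, 0, 0, 0, 1],
    [-0.1, 0, 14.5, 0, 0, 0, -1],
    [-0.1, 0, 14.5, 0, 0, 0, -1]
  ]
}}

```text
t: 15.2
eef_pos: [0.437, -0.2608, 0.0128]
orientation: [3.141, 0.001, 1.956]
ft_force: [-0.2, 0.1, 0.2]
gripper_width: 0.0804
grasp_force: 0.0
```

{"api": "servo_tool", "payload": {
  "series": [
    [0, 0, 0, 0, 0, 0, -1],
    [0, 0, 0, 0, 0, 0, -1],
    [0, 0, 0, 0, 0, 0, -1],
    [0, 0, 0, 0, 0, 0, -1],
    [0, 0, 0, 0, 0, 0, -1]
  ]
}}

```text
t: 15.82
eef_pos: [0.437, -0.2609, 0.0125]
orientation: [3.141, 0.001, 1.955]
ft_force: [0.8, -0.6, 0.5]
gripper_width: 0.0305
grasp_force: 0.7
```

{"api": "servo_tool", "payload": {
  "series": [
    [0, 0, -2, 0, 0, 0, -1],
    [0, 0, -6, 0, 0, 0, -1],
    [0, 0, -11, 0, 0, 0, -1],
    [0, 0, -15, 0, 0, 0, -1],
    [0, 0, -15, 0, 0, 0, -1],
    [0, 0, -15, 0, 0, 0, -1]
  ]
}}

```text
t: 16.58
eef_pos: [0.4363, -0.2603, 0.1614]
orientation: [-3.141, -0.001, 1.955]
ft_force: [0.1, -0.8, 0.0]
gripper_width: 0.0004
grasp_force: 0.0
```

```bash
python3 go.py 0.5349,-0.0147,0.162,0.391
```

```text
t 16.57 pos [ 0.4363 -0.2603  0.1614] w 0.0004 f [ 0.1 -0.8  0. ]
0.5349,-0.0147,0.162,0.391 [19.06 18.36 -0.06 -0.   -0.   -0.04] j6~-0.42
```

The gripper shut on nothing, so the bowl was missed. I'll look before doing anything else.

Run:
```python
from workcell import cams
import cv2,numpy as np
a=cams.get_image("top")[170:350,300:540,::-1];b=cams.get_image("scene")[140:300,130:400,::-1]
cv2.imwrite("pics/chk2.png",np.vstack([cv2.resize(a,(400,300),interpolation=2),cv2.resize(b,(400,240),interpolation=2)]))
```

```text
(no output)
```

View pics/chk2.png

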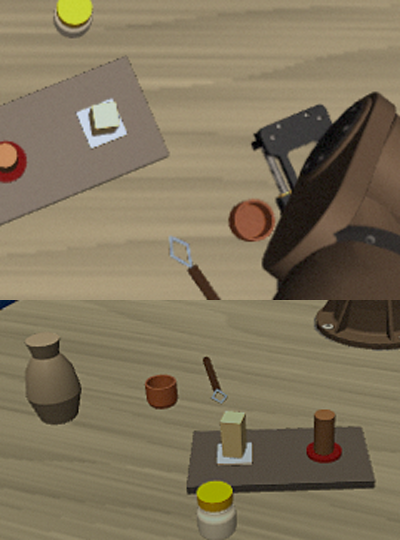

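Run:
```python
from h import *
s=robot.sense();p=s['eef_pos'];print(p)
I={n:cams.get_image(n)[:,:,::-1].copy() for n in P}
o=[]
for n in P:
    u=proj(n,[p,p+[0,0,.08],[.4372,-.2601,.04]]);print(n,np.round(u,1))
    for k,c in zip(u,((0,0,255),(0,255,255),(0,255,0))):cv2.drawMarker(I[n],tuple(np.int32(k)),c,cv2.MARKER_CROSS,9,1)
o=[cv2.resize(I["top"][180:380,390:640],(500,400),interpolation=2),cv2.resize(I["scene"][0:260,100:360],(300,300),interpolation=2)]
o[1]=cv2.copyMakeBorder(o[1],0,100,0,0,0);cv2.imwrite("pics/chk3.png",np.hstack(o))
m={}
q=[.4372,-.2601,0,0]
m={n:grab(n,cams.get_image(n)[:,:,::-1].copy(),"bowl",q) for n in P};print(fit("bowl",m,q))
```

```text
[ 0.43610915 -0.26021008  0.16078359]
scene [[232.1 147.5]
 [227.9 113.4]
 [237.7 194. ]]
top [[469.5 298.8]
 [483.5 296.1]
 [452.2 301.6]]
(array([ 4.36963733e-01, -2.60018323e-01, -4.06045826e-04,  6.63179211e-02]), np.float64(3.5411375427348304))
```

View pics/chk3.png

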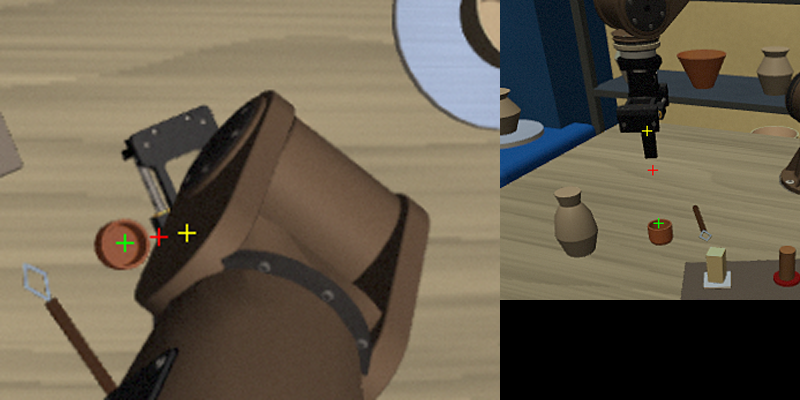

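The bowl has not moved (refit within 0.3 mm), but the fingertips look higher than the reported TCP (red cross). I'll measure that in an enlarged crop.

Run:
```python
from h import *
p=robot.sense()['eef_pos']
o=[]
for n,(x0,y0,w,h) in dict(scene=(190,80,80,100),top=(430,230,80,100)).items():
    I=cv2.resize(cams.get_image(n)[y0:y0+h,x0:x0+w,::-1],(400,500),interpolation=cv2.INTER_NEAREST)
    for k in range(0,6):
        u=(proj(n,p+[0,0,.01*k])[0]-[x0,y0]+.5)*5;cv2.drawMarker(I,tuple(np.int32(u)),(0,0,255) if k%5==0 else (0,255,0),cv2.MARKER_CROSS,11,1)
    o.append(I)
cv2.imwrite("pics/tip.png",np.hstack(o))
```

```text
(no output)
```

View pics/tip.png

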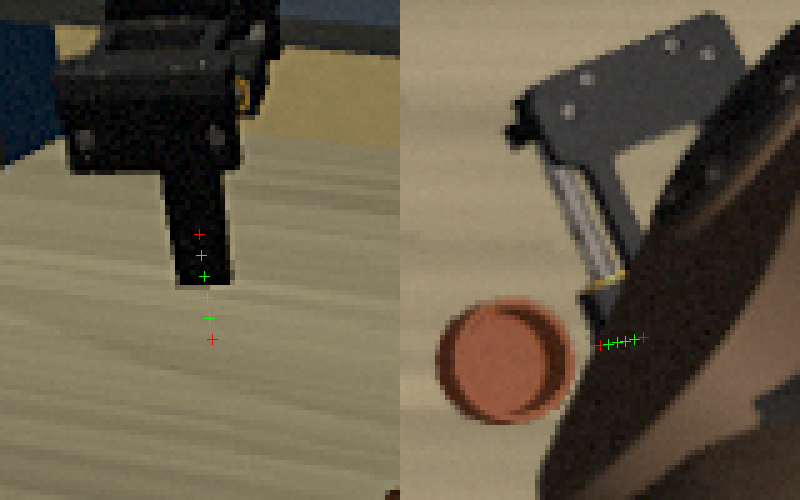

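Scene crop: the fingertip ends about 25 mm above the reported TCP (between the second and third cross). That fits the bowl miss, since the tips passed at about 40 mm, the rim height. So I'll go down over the bowl with open fingers, below the reported zero in small steps, and watch the force.

{"api": "servo_tool", "payload": {
  "series": [
    [0, 0, 0, 0, 0, 0, 1],
    [0, 0, 0, 0, 0, 0, 1],
    [0, 0, 0, 0, 0, 0, 1],
    [0, 0, 4, 0, 0, 0, 1],
    [0, 0, 8, 0, 0, 0, 1],
    [0, 0, 12, 0, 0, 0, 1],
    [0, 0, 14.5, 0, 0, 0, 1],
    [0, 0, 14.9, 0, 0, 0, 1]
  ]
}}

```text
t: 17.98
eef_pos: [0.4361, -0.2602, 0.0118]
orientation: [-3.14, -0.002, 1.955]
ft_force: [0.5, 0.2, 0.9]
gripper_width: 0.0749
grasp_force: 0.0
```

{"api": "servo_tool", "payload": {
  "series": [
    [0, 0, 0.3, 0, 0, 0, 1],
    [0, 0, 0.6, 0, 0, 0, 1],
    [0, 0, 0.8, 0, 0, 0, 1],
    [0, 0, 0.8, 0, 0, 0, 1]
  ]
}}

```text
t: 18.48
eef_pos: [0.4367, -0.2606, 0.0053]
orientation: [3.141, 0.0, 1.955]
ft_force: [0.8, -0.3, -0.0]
gripper_width: 0.095
grasp_force: 0.0
```

Run:
```python
from h import *
p=robot.sense()['eef_pos'];print(p,robot.sense()['ft_force'])
x0,y0,w,h=180,100,110,130
im=cams.get_image("scene")[:,:,::-1].copy()
I=cv2.resize(im[y0:y0+h,x0:x0+w],(440,520),interpolation=cv2.INTER_NEAREST)
from scipy.spatial.transform import Rotation as R
ty=R.from_euler('xyz',robot.sense()['orientation']).apply([0,1,0])
for s in(-1,1):
  for k in range(0,6):
    u=(proj("scene",p+s*.0475*ty+[0,0,.01*k])[0]-[x0,y0]+.5)*4;cv2.drawMarker(I,tuple(np.int32(u)),(0,0,255) if k%5==0 else (0,255,0),cv2.MARKER_CROSS,9,1)
cv2.imwrite("pics/tip2.png",I)
```

```text
[ 0.43670252 -0.26063115  0.00525227] [ 0.77082854 -0.31395574 -0.003277  ]
```

View pics/tip2.png

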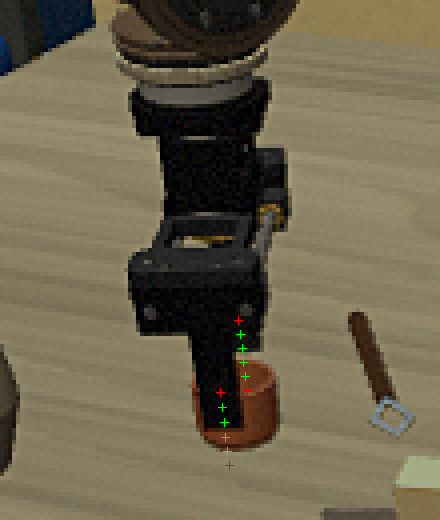

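The near fingertip ends 25 mm above the reported TCP here too, with no sideways error, so true tip height = reported z + 25 mm. The placings so far were relative, so they still hold. I'll go 18 mm lower and grasp the bowl.

{"api": "servo_tool", "payload": {
  "series": [
    [0, 0, 0.4, 0, 0, 0, 1],
    [0, 0, 0.8, 0, 0, 0, 1],
    [0, 0, 1.2, 0, 0, 0, 1],
    [0, 0, 1.5, 0, 0, 0, 1],
    [0, 0, 1.5, 0, 0, 0, 1]
  ]
}}

```text
t: 19.15
eef_pos: [0.4365, -0.2604, -0.0103]
orientation: [-3.141, -0.001, 1.955]
ft_force: [0.3, -0.9, 0.2]
gripper_width: 0.0952
grasp_force: 0.0
```

{"api": "servo_tool", "payload": {
  "series": [
    [0, 0, 0.1, 0, 0, 0, -1],
    [0, 0, 0.1, 0, 0, 0, -1],
    [0, 0, 0.1, 0, 0, 0, -1],
    [0, 0, 0.1, 0, 0, 0, -1],
    [0, 0, 0.1, 0, 0, 0, -1],
    [0, 0, 0.1, 0, 0, 0, -1],
    [0, 0, 0.1, 0, 0, 0, -1]
  ]
}}

```text
t: 20.02
eef_pos: [0.4366, -0.2605, -0.011]
orientation: [3.142, -0.0, 1.956]
ft_force: [-0.3, 0.8, 0.7]
gripper_width: 0.052
grasp_force: 30.0
```

{"api": "servo_tool", "payload": {
  "series": [
    [0, 0, -2, 0, 0, 0, -1],
    [0, 0, -6, 0, 0, 0, -1],
    [0, 0, -10, 0, 0, 0, -1],
    [0, 0, -13, 0, 0, 0, -1],
    [0, 0, -13, 0, 0, 0, -1]
  ]
}}

```text
t: 20.65
eef_pos: [0.4373, -0.261, 0.1207]
orientation: [3.14, 0.003, 1.956]
ft_force: [0.2, -0.0, -1.9]
gripper_width: 0.0519
grasp_force: 30.0
```

```bash
python3 go.py 0.5347,-0.0149,0.12,0.391
```

```text
t 20.65 pos [ 0.4373 -0.261   0.1207] w 0.0519 f [ 0.2 -0.  -1.9]
0.5347,-0.0149,0.12,0.391 [ 1.916e+01  1.827e+01  4.000e-02  1.000e-02  2.000e-02 -4.000e-02] j6~-0.42
```

{"api": "servo_tool", "payload": {
  "series": [
    [4, 3.8, 0, 0, 0, 0, -1],
    [8, 7.6, 0, 0, 0, 0, -1],
    [12, 11.4, 0, 0, 0, 0, -1],
    [16, 15.2, 0, 0, 0, 0, -1],
    [18.5, 17.6, 0, 0, 0, 0, -1],
    [19.2, 18.3, 0, 0, 0, 0, -1],
    [19.2, 18.3, 0, 0, 0, 0, -1],
    [19.2, 18.3, 0, 0, 0, 0, -1]
  ]
}}

```text
t: 21.65
eef_pos: [0.5337, -0.0149, 0.1186]
orientation: [-3.141, -0.0, 1.954]
ft_force: [-0.4, 0.4, -2.1]
gripper_width: 0.0523
grasp_force: 30.0
```

```bash
python3 go.py 0.5347,-0.0149,0.006,0.391
```

```text
t 21.65 pos [ 0.5337 -0.0149  0.1186] w 0.0523 f [-0.4  0.4 -2.1]
0.5347,-0.0149,0.006,0.391 [-0.04  0.1  11.26 -0.   -0.   -0.04] j6~-0.42
```

{"api": "servo_tool", "payload": {
  "series": [
    [0, 0.1, 3, 0, 0, 0, -1],
    [0, 0.1, 6, 0, 0, 0, -1],
    [0, 0.1, 8.5, 0, 0, 0, -1],
    [0, 0.1, 10, 0, 0, 0, -1],
    [0, 0.1, 10.8, 0, 0, 0, -1],
    [0, 0.1, 11.2, 0, 0, 0, -1],
    [0, 0.1, 11.3, 0, 0, 0, -1],
    [0, 0.1, 11.3, 0, 0, 0, -1]
  ]
}}

```text
t: 22.65
eef_pos: [0.5354, -0.0135, 0.0065]
orientation: [3.141, 0.0, 1.956]
ft_force: [0.4, 0.1, -0.5]
gripper_width: 0.0523
grasp_force: 30.0
```

```bash
python3 go.py 0.5347,-0.0149,0.004,0.391
```

```text
t 22.65 pos [ 0.5354 -0.0135  0.0065] w 0.0523 f [ 0.4  0.1 -0.5]
0.5347,-0.0149,0.004,0.391 [-0.1  -0.11  0.25  0.    0.   -0.04] j6~-0.42
```

{"api": "servo_tool", "payload": {
  "series": [
    [-0.1, -0.1, 0.1, 0, 0, 0, -1],
    [-0.1, -0.1, 0.2, 0, 0, 0, -1],
    [-0.1, -0.1, 0.3, 0, 0, 0, -1],
    [-0.1, -0.1, 0.3, 0, 0, 0, -1],
    [-0.1, -0.1, 0.3, 0, 0, 0, 1],
    [-0.1, -0.1, 0.3, 0, 0, 0, 1],
    [-0.1, -0.1, 0.3, 0, 0, 0, 1],
    [-0.1, -0.1, 0.3, 0, 0, 0, 1]
  ]
}}

```text
t: 23.65
eef_pos: [0.5345, -0.0148, 0.0029]
orientation: [-3.142, -0.0, 1.955]
ft_force: [-0.8, 0.8, 0.1]
gripper_width: 0.0866
grasp_force: 0.0
```

{"api": "servo_tool", "payload": {
  "series": [
    [0, 0, 0, 0, 0, 0, 1],
    [0, 0, -2, 0, 0, 0, 1],
    [0, 0, -6, 0, 0, 0, 1],
    [0, 0, -11, 0, 0, 0, 1],
    [0, 0, -16, 0, 0, 0, 1],
    [0, 0, -16, 0, 0, 0, 1]
  ]
}}

```text
t: 24.4
eef_pos: [0.536, -0.015, 0.1664]
orientation: [3.136, 0.003, 1.956]
ft_force: [0.8, 0.5, -0.6]
gripper_width: 0.0953
grasp_force: 0.0
```

```bash
python3 go.py 0.5158,0.4007,0.15,1.335
```

```text
t 24.40 pos [ 0.536  -0.015   0.1664] w 0.0953 f [ 0.8  0.5 -0.6]
0.5158,0.4007,0.15,1.335 [ 3.929e+01  1.372e+01  1.590e+00  2.000e-02  3.000e-02 -5.440e+00] j6~-0.67
```

{"api": "servo_tool", "payload": {
  "series": [
    [6, 2, 0, 0, 0, -1, 1],
    [12, 4, 0, 0, 0, -2, 1],
    [18, 6.2, 0.5, 0, 0, -3, 1],
    [24, 8.4, 1, 0, 0, -4, 1],
    [30, 10.5, 1.6, 0, 0, -5, 1],
    [36, 12.6, 1.6, 0, 0, -5.4, 1],
    [39.3, 13.7, 1.6, 0, 0, -5.4, 1],
    [39.3, 13.7, 1.6, 0, 0, -5.4, 1]
  ]
}}

```text
t: 25.4
eef_pos: [0.5128, 0.4032, 0.1451]
orientation: [-3.14, -0.001, 2.901]
ft_force: [0.0, -0.4, 0.3]
gripper_width: 0.0952
grasp_force: 0.0
```

```bash
python3 go.py 0.5158,0.4007,-0.022,1.335
python3 - <<'E'
from h import *
o=[]
Q=dict(square_prop=[.5596,-.0748,.02,.214],round_prop=[.5102,.0459,.02,0],bowl=[.5349,-.0147,.015,0])
for n,(x0,y0,w,h) in dict(top=(255,195,155,120),scene=(240,190,155,120)).items():
    im=cams.get_image(n)[:,:,::-1].copy();cv2.imwrite(f"pics/{n}2.png",im)
    I=cv2.resize(im[y0:y0+h,x0:x0+w],(620,480),interpolation=cv2.INTER_CUBIC)[:300 if n=="x" else 480]
    for m,q in Q.items():cv2.polylines(I,[np.int32((hull(n,m,q)-[x0,y0]+.5)*4)],True,(0,255,0),1)
    o.append(cv2.resize(I,(388,300),interpolation=cv2.INTER_AREA))
cv2.imwrite("pics/chk4.png",np.hstack(o))
E
```

```text
t 25.40 pos [0.5128 0.4032 0.1451] w 0.0952 f [ 0.  -0.4  0.3]
0.5158,0.4007,-0.022,1.335 [-3.700e-01 -1.500e-01  1.671e+01 -1.000e-02 -1.000e-02 -3.000e-02] j6~-0.67
```

View pics/chk4.png

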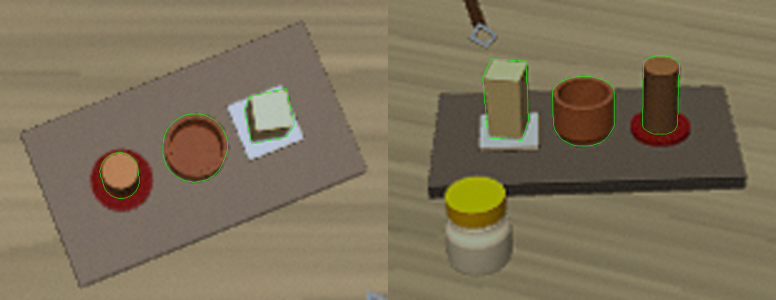

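Crop: both props and the bowl stand upright on their places, on the green target outlines within 1–2 mm. Next, the batt: down to a true tip height of about 6 mm.

{"api": "servo_tool", "payload": {
  "series": [
    [-0.4, -0.2, 4, 0, 0, 0, 1],
    [-0.4, -0.2, 8, 0, 0, 0, 1],
    [-0.4, -0.2, 11, 0, 0, 0, 1],
    [-0.4, -0.2, 13.5, 0, 0, 0, 1],
    [-0.4, -0.2, 15, 0, 0, 0, 1],
    [-0.4, -0.2, 16, 0, 0, 0, 1],
    [-0.4, -0.2, 16, 0, 0, 0, 1]
  ]
}}

```text
t: 26.38
eef_pos: [0.5175, 0.3976, -0.0131]
orientation: [-3.141, -0.0, 2.898]
ft_force: [0.1, 0.3, 0.2]
gripper_width: 0.095
grasp_force: 0.0
```

```bash
python3 go.py 0.5158,0.4007,-0.020,1.335
```

```text
t 26.38 pos [ 0.5175  0.3976 -0.0131] w 0.0950 f [0.1 0.3 0.2]
0.5158,0.4007,-0.020,1.335 [ 0.24  0.26  0.69 -0.   -0.   -0.05] j6~-0.67
```

{"api": "servo_tool", "payload": {
  "series": [
    [0.2, 0.3, 0.3, 0, 0, 0, 1],
    [0.2, 0.3, 0.6, 0, 0, 0, 1],
    [0.2, 0.3, 0.6, 0, 0, 0, 1],
    [0.2, 0.3, 0.6, 0, 0, 0, -1],
    [0.2, 0.3, 0.6, 0, 0, 0, -1],
    [0.2, 0.3, 0.6, 0, 0, 0, -1],
    [0.2, 0.3, 0.6, 0, 0, 0, -1],
    [0.2, 0.3, 0.6, 0, 0, 0, -1]
  ]
}}

```text
t: 27.38
eef_pos: [0.5162, 0.4013, -0.019]
orientation: [-3.141, -0.0, 2.898]
ft_force: [-0.3, -0.0, 0.2]
gripper_width: 0.056
grasp_force: 30.0
```

{"api": "servo_tool", "payload": {
  "series": [
    [0, 0, 0, 0, 0, 0, -1],
    [0, 0, 0, 0, 0, 0, -1],
    [0, 0, 0, 0, 0, 0, -1],
    [0, 0, 0, 0, 0, 0, -1]
  ]
}}

```text
t: 27.88
eef_pos: [0.5162, 0.4013, -0.019]
orientation: [-3.142, -0.0, 2.898]
ft_force: [-0.8, -1.6, 0.3]
gripper_width: 0.0555
grasp_force: 30.0
```

{"api": "servo_tool", "payload": {
  "series": [
    [0, 0, -1, 0, 0, 0, -1],
    [0, 0, -4, 0, 0, 0, -1],
    [0, 0, -8, 0, 0, 0, -1],
    [0, 0, -12, 0, 0, 0, -1],
    [0, 0, -14, 0, 0, 0, -1],
    [0, 0, -14, 0, 0, 0, -1]
  ]
}}

```text
t: 28.62
eef_pos: [0.5167, 0.4017, 0.1228]
orientation: [3.139, 0.002, 2.898]
ft_force: [-0.5, 0.1, -4.3]
gripper_width: 0.0553
grasp_force: 30.0
```

```bash
python3 go.py 0.5349,-0.0145,0.121,0.391
```

```text
t 28.62 pos [0.5167 0.4017 0.1228] w 0.0553 f [-0.5  0.1 -4.3]
0.5349,-0.0145,0.121,0.391 [-1.181e+01 -3.995e+01  1.100e-01  2.000e-02  0.000e+00  5.360e+00] j6~-0.42
```

{"api": "servo_tool", "payload": {
  "series": [
    [-1.2, -4, 0, 0, 0, 0.5, -1],
    [-2.7, -9, 0, 0, 0, 1.2, -1],
    [-4.2, -14, 0, 0, 0, 1.9, -1],
    [-5.7, -19, 0, 0, 0, 2.6, -1],
    [-7.2, -24, 0, 0, 0, 3.3, -1],
    [-8.7, -29, 0, 0, 0, 4, -1],
    [-10, -34, 0, 0, 0, 4.7, -1],
    [-11.2, -38, 0, 0, 0, 5.2, -1]
  ]
}}

```text
t: 29.62
eef_pos: [0.5325, 0.0037, 0.12]
orientation: [-3.14, -0.001, 1.986]
ft_force: [1.4, 0.3, -4.2]
gripper_width: 0.0553
grasp_force: 30.0
```

{"api": "servo_tool", "payload": {
  "series": [
    [0, 0, 0, 0, 0, 0, -1],
    [0, 0, 0, 0, 0, 0, -1],
    [0, 0, 0, 0, 0, 0, -1]
  ]
}}

```text
t: 30.0
eef_pos: [0.533, 0.0065, 0.1207]
orientation: [-3.141, -0.001, 1.992]
ft_force: [-0.1, -0.4, -3.7]
gripper_width: 0.0555
grasp_force: 30.0
```

```bash
python3 go.py 0.5349,-0.0145,0.121,0.391
```

```text
t 30.00 pos [0.533  0.0065 0.1207] w 0.0555 f [-0.1 -0.4 -3.7]
0.5349,-0.0145,0.121,0.391 [-2.   -0.69 -0.04 -0.   -0.    0.17] j6~-0.42
```

{"api": "servo_tool", "payload": {
  "series": [
    [-1, -0.3, 0, 0, 0, 0.1, -1],
    [-2, -0.7, 0, 0, 0, 0.2, -1],
    [-2, -0.7, 0, 0, 0, 0.2, -1],
    [-2, -0.7, 2, 0, 0, 0.2, -1],
    [-2, -0.7, 3.5, 0, 0, 0.2, -1],
    [-2, -0.7, 4.5, 0, 0, 0.2, -1],
    [-2, -0.7, 4.5, 0, 0, 0.2, -1]
  ]
}}

```text
t: 30.88
eef_pos: [0.5347, -0.0155, 0.0754]
orientation: [-3.14, -0.001, 1.956]
ft_force: [0.7, -0.4, -4.8]
gripper_width: 0.0555
grasp_force: 30.0
```

```bash
python3 go.py 0.5349,-0.0145,0.061,0.391
python3 - <<'E'
from h import *
o=[]
for n,(x0,y0,w,h) in dict(top=(235,165,200,170),scene=(220,120,200,170)).items():
    im=cams.get_image(n)[:,:,::-1].copy()
    I=cv2.resize(im[y0:y0+h,x0:x0+w],(800,680),interpolation=cv2.INTER_CUBIC)
    q=[.5349,-.0145,robot.sense()['eef_pos'][2]+.019,-2.7506+np.pi/2]
    cv2.polylines(I,[np.int32((hull(n,"batt",q)-[x0,y0]+.5)*4)],True,(0,255,0),1)
    o.append(cv2.resize(I,(400,340),interpolation=cv2.INTER_AREA))
cv2.imwrite("pics/chk5.png",np.hstack(o))
E
```

```text
t 30.88 pos [ 0.5347 -0.0155  0.0754] w 0.0555 f [ 0.7 -0.4 -4.8]
0.5349,-0.0145,0.061,0.391 [ 0.09  0.05  1.44 -0.01 -0.   -0.04] j6~-0.42
```

View pics/chk5.png

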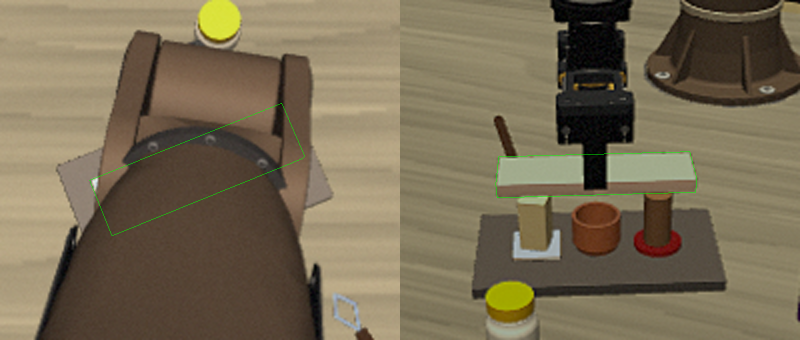

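The scene crop shows the batt held level, exactly on its target outline above both props, which have not moved. Lower it gently and release.

{"api": "servo_tool", "payload": {
  "series": [
    [0.1, 0, 0.4, 0, 0, 0, -1],
    [0.1, 0, 0.8, 0, 0, 0, -1],
    [0.1, 0, 1.1, 0, 0, 0, -1],
    [0.1, 0, 1.3, 0, 0, 0, -1],
    [0.1, 0, 1.4, 0, 0, 0, -1],
    [0.1, 0, 1.4, 0, 0, 0, -1]
  ]
}}

```text
t: 31.72
eef_pos: [0.5347, -0.0147, 0.062]
orientation: [3.142, -0.0, 1.955]
ft_force: [0.2, 0.0, -4.5]
gripper_width: 0.0558
grasp_force: 30.0
```

{"api": "servo_tool", "payload": {
  "series": [
    [0, 0, 0.1, 0, 0, 0, -1],
    [0, 0, 0.1, 0, 0, 0, -1],
    [0, 0, 0.2, 0, 0, 0, -1],
    [0, 0, 0.2, 0, 0, 0, -1]
  ]
}}

```text
t: 32.22
eef_pos: [0.5348, -0.0147, 0.061]
orientation: [3.141, 0.0, 1.956]
ft_force: [-2.6, 0.4, 8.8]
gripper_width: 0.0557
grasp_force: 30.0
```

Contact: the force changed sign at +8.8 N. Release slowly, rise, and go to the cup.

{"api": "servo_tool", "payload": {
  "series": [
    [0, 0, -0.1, 0, 0, 0, -1],
    [0, 0, -0.1, 0, 0, 0, 0.6],
    [0, 0, -0.1, 0, 0, 0, 0.6],
    [0, 0, -0.1, 0, 0, 0, 1],
    [0, 0, -0.1, 0, 0, 0, 1],
    [0, 0, -0.1, 0, 0, 0, 1],
    [0, 0, -2, 0, 0, 0, 1],
    [0, 0, -5, 0, 0, 0, 1]
  ]
}}

```text
t: 33.22
eef_pos: [0.5342, -0.0146, 0.1099]
orientation: [-3.14, -0.001, 1.955]
ft_force: [0.0, 0.1, 0.9]
gripper_width: 0.0952
grasp_force: 0.0
```

{"api": "servo_tool", "payload": {
  "series": [
    [0, 0, -4, 0, 0, 0, 1],
    [0, 0, -7, 0, 0, 0, 1],
    [0, 0, -7, 0, 0, 0, 1]
  ]
}}

```text
t: 33.6
eef_pos: [0.5355, -0.0148, 0.182]
orientation: [3.138, 0.002, 1.956]
ft_force: [-0.4, -0.2, -0.6]
gripper_width: 0.0951
grasp_force: 0.0
```

```bash
python3 go.py 0.484,0.2595,0.18,0.391
```

```text
t 33.60 pos [ 0.5355 -0.0148  0.182 ] w 0.0951 f [-0.4 -0.2 -0.6]
0.484,0.2595,0.18,0.391 [ 2.735e+01  5.520e+00  1.600e-01  2.000e-02  1.000e-02 -4.000e-02] j6~0.10
```

{"api": "servo_tool", "payload": {
  "series": [
    [5, 1, 0, 0, 0, 0, 1],
    [11, 2.2, 0, 0, 0, 0, 1],
    [17, 3.4, 0, 0, 0, 0, 1],
    [22, 4.5, 0, 0, 0, 0, 1],
    [26, 5.2, 0, 0, 0, 0, 1],
    [27.3, 5.5, 0, 0, 0, 0, 1],
    [27.3, 5.5, 0, 0, 0, 0, 1],
    [27.3, 5.5, 0, 0, 0, 0, 1]
  ]
}}

```text
t: 34.6
eef_pos: [0.4834, 0.2579, 0.1797]
orientation: [-3.141, 0.0, 1.955]
ft_force: [0.1, -0.2, -0.2]
gripper_width: 0.0949
grasp_force: 0.0
```

```bash
python3 go.py 0.484,0.2595,0.006,0.391
python3 - <<'E'
from h import *
B=dict(batt=[.5349,-.0145,.08,-2.7506+np.pi/2],cup=[.484,.2595,0,0]);im={}
for n in P: im[n]=cams.get_image(n)[:,:,::-1].copy();cv2.imwrite(f"pics/{n}3.png",im[n])
for m,q in B.items():
    for _ in range(2):q,e=fit(m,{n:grab(n,im[n],m,q) for n in P if m=="batt" or n=="scene"},q,fz=m=="batt")
    print(m,np.round(q,4),round(e,2))
E
```

```text
t 34.60 pos [0.4834 0.2579 0.1797] w 0.0949 f [ 0.1 -0.2 -0.2]
0.484,0.2595,0.006,0.391 [ 0.13  0.12 17.37 -0.    0.   -0.04] j6~0.10
batt [ 0.5347 -0.0141  0.0789 -1.1744] 9.73
cup [0.4838 0.26   0.     0.0385] 4.14
```

The batt fit gives (0.535, −0.014) at height 0.079 m, with the right angle, so it lies centred on both props. Next, grasp the cup.

{"api": "servo_tool", "payload": {
  "series": [
    [0.1, 0.1, 5, 0, 0, 0, 1],
    [0.1, 0.1, 9, 0, 0, 0, 1],
    [0.1, 0.1, 12, 0, 0, 0, 1],
    [0.1, 0.1, 15, 0, 0, 0, 1],
    [0.1, 0.1, 17, 0, 0, 0, 1],
    [0.1, 0.1, 17.4, 0, 0, 0, 1],
    [0.1, 0.1, 17.4, 0, 0, 0, 1],
    [0.1, 0.1, 17.4, 0, 0, 0, -1]
  ]
}}

```text
t: 35.7
eef_pos: [0.4843, 0.2604, 0.007]
orientation: [3.14, -0.0, 1.955]
ft_force: [-0.3, -0.4, -0.1]
gripper_width: 0.09
grasp_force: 0.0
```

{"api": "servo_tool", "payload": {
  "series": [
    [0, 0, 0, 0, 0, 0, -1],
    [0, 0, 0, 0, 0, 0, -1],
    [0, 0, 0, 0, 0, 0, -1],
    [0, 0, 0, 0, 0, 0, -1],
    [0, 0, 0, 0, 0, 0, -1],
    [0, 0, 0, 0, 0, 0, -1]
  ]
}}

```text
t: 36.45
eef_pos: [0.4837, 0.2604, 0.0061]
orientation: [3.141, -0.0, 1.956]
ft_force: [-1.5, 0.2, 2.0]
gripper_width: 0.0532
grasp_force: 30.0
```

```bash
python3 go.py 0.484,0.2595,0.006,0.391
```

```text
t 36.45 pos [0.4837 0.2604 0.0061] w 0.0532 f [-1.5  0.2  2. ]
0.484,0.2595,0.006,0.391 [-0.09 -0.01  0.01  0.   -0.   -0.04] j6~0.10
```

{"api": "servo_tool", "payload": {
  "series": [
    [0, 0, -2, 0, 0, 0, -1],
    [0, 0, -6, 0, 0, 0, -1],
    [0, 0, -10, 0, 0, 0, -1],
    [0, 0, -14, 0, 0, 0, -1],
    [0, 0, -16, 0, 0, 0, -1],
    [0, 0, -16, 0, 0, 0, -1]
  ]
}}

```text
t: 37.2
eef_pos: [0.4841, 0.2605, 0.167]
orientation: [3.139, -0.0, 1.956]
ft_force: [-0.3, 0.3, -1.9]
gripper_width: 0.0529
grasp_force: 30.0
```

```bash
python3 go.py 0.5102,0.0464,0.165,0.391
```

```text
t 37.20 pos [0.4841 0.2605 0.167 ] w 0.0529 f [-0.3  0.3 -1.9]
0.5102,0.0464,0.165,0.391 [-2.082e+01 -5.620e+00  1.800e-01  1.000e-02 -0.000e+00 -4.000e-02] j6~-0.30
```

{"api": "servo_tool", "payload": {
  "series": [
    [-5, -1.3, 0, 0, 0, 0, -1],
    [-10, -2.7, 0, 0, 0, 0, -1],
    [-15, -4, 0, 0, 0, 0, -1],
    [-18.5, -5, 0, 0, 0, 0, -1],
    [-20.8, -5.6, 0, 0, 0, 0, -1],
    [-20.8, -5.6, 0, 0, 0, 0, -1],
    [-20.8, -5.6, 0, 0, 0, 0, -1]
  ]
}}

```text
t: 38.08
eef_pos: [0.5094, 0.047, 0.1652]
orientation: [-3.14, -0.001, 1.955]
ft_force: [-0.5, -0.2, -1.0]
gripper_width: 0.0529
grasp_force: 30.0
```

```bash
python3 go.py 0.5102,0.0464,0.105,0.391
```

```text
t 38.08 pos [0.5094 0.047  0.1652] w 0.0529 f [-0.5 -0.2 -1. ]
0.5102,0.0464,0.105,0.391 [-0.09  0.05  6.02 -0.01 -0.   -0.04] j6~-0.30
```

{"api": "servo_tool", "payload": {
  "series": [
    [-0.1, 0.1, 2, 0, 0, 0, -1],
    [-0.1, 0.1, 4, 0, 0, 0, -1],
    [-0.1, 0.1, 5.2, 0, 0, 0, -1],
    [-0.1, 0.1, 5.8, 0, 0, 0, -1],
    [-0.1, 0.1, 6, 0, 0, 0, -1],
    [-0.1, 0.1, 6, 0, 0, 0, -1]
  ]
}}

```text
t: 38.83
eef_pos: [0.5113, 0.046, 0.1063]
orientation: [3.141, 0.0, 1.956]
ft_force: [0.2, 0.1, -1.1]
gripper_width: 0.0532
grasp_force: 30.0
```

{"api": "servo_tool", "payload": {
  "series": [
    [0, 0, 0.1, 0, 0, 0, -1],
    [0, 0, 0.2, 0, 0, 0, -1],
    [0, 0, 0.2, 0, 0, 0, -1]
  ]
}}

```text
t: 39.2
eef_pos: [0.5112, 0.0459, 0.1041]
orientation: [3.141, -0.0, 1.955]
ft_force: [-0.3, 0.3, -1.4]
gripper_width: 0.0533
grasp_force: 30.0
```

{"api": "servo_tool", "payload": {
  "series": [
    [0, 0, 0.1, 0, 0, 0, -1],
    [0, 0, 0.2, 0, 0, 0, -1],
    [0, 0, 0.2, 0, 0, 0, -1]
  ]
}}

```text
t: 39.58
eef_pos: [0.5113, 0.046, 0.1021]
orientation: [3.141, 0.0, 1.956]
ft_force: [0.6, -0.1, 0.3]
gripper_width: 0.0531
grasp_force: 30.0
```

{"api": "servo_tool", "payload": {
  "series": [
    [0, 0, 0, 0, 0, 0, 0.4],
    [0, 0, 0, 0, 0, 0, 0.7],
    [0, 0, 0, 0, 0, 0, 1],
    [0, 0, 0, 0, 0, 0, 1],
    [0, 0, 0, 0, 0, 0, 1],
    [0, 0, -2, 0, 0, 0, 1],
    [0, 0, -6, 0, 0, 0, 1],
    [0, 0, -11, 0, 0, 0, 1]
  ]
}}

```text
t: 40.58
eef_pos: [0.5107, 0.046, 0.2127]
orientation: [-3.14, -0.001, 1.955]
ft_force: [-0.6, -0.4, 0.2]
gripper_width: 0.0949
grasp_force: 0.0
```

{"api": "servo_tool", "payload": {
  "series": [
    [6, 0, -2, 0, 0, 0, 1],
    [12, 0, -2, 0, 0, 0, 1],
    [18, 0, -2, 0, 0, 0, 1],
    [24, 0, -2, 0, 0, 0, 1],
    [30, 0, -2, 0, 0, 0, 1],
    [30, 0, -2, 0, 0, 0, 1]
  ]
}}

```text
t: 41.32
eef_pos: [0.3968, 0.3269, 0.2319]
orientation: [-3.142, -0.0, 1.96]
ft_force: [0.5, -0.1, -0.0]
gripper_width: 0.0948
grasp_force: 0.0
```

Run:
```python
from h import *
B=dict(batt=[.5349,-.0145,.08,-2.7506+np.pi/2],cup=[.511,.0455,.096,0],square_prop=[.5596,-.0748,.02,.214],round_prop=[.5102,.0459,.02,0],bowl=[.5349,-.0147,.015,0]);o=[]
for n,(x0,y0,w,h) in dict(top=(235,165,200,170),scene=(220,120,200,170)).items():
    im=cams.get_image(n)[:,:,::-1].copy();I=cv2.resize(im[y0:y0+h,x0:x0+w],(400,340),interpolation=cv2.INTER_CUBIC)
    for m,q in B.items():
        if n=="scene" or m in("batt","cup"):cv2.polylines(I,[np.int32((hull(n,m,q)-[x0,y0]+.5)*2)],True,(0,255,0),1)
    o.append(I)
    q,e=fit("cup",{n:grab(n,im,"cup",B["cup"])},B["cup"],False);print(n,np.round(q,4),e)
cv2.imwrite("pics/end.png",np.hstack(o));print(robot.sense()['eef_pos'])
```

```text
top [ 0.5107  0.0454  0.096  -0.0651] 6.9522053415384315
scene [0.5167 0.0473 0.096  0.0867] 7.348006230571401
[0.39825288 0.32422769 0.23189702]
```

View pics/end.png

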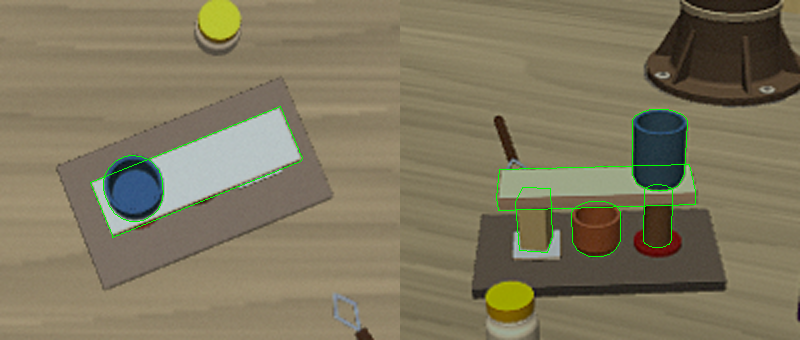

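The final picture shows all five parts upright on their target outlines. The batt bridges both props with the bowl under it, and the cup stands above the round prop. The arm is clear and the jar is where it was.

```bash
python3 -c "
from workcell import robot
print(robot.job_done())"
```

```text
the job is handed in; nothing more can be done
None
```

The tier is built and handed in: the last pictures show all five pieces upright within a few millimetres of their targets and the jar unmoved. The vase, last seen standing in place before the bowl was moved, was not in the final crop, and the hand-in returned no verdict.

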